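# Free the finish carousel and hold the red-lidded jar at the front

## Task

The carousel of finish jars is blocked by the blue stop peg: take the mallet, drive the peg down flush with its steel collar using only the mallet on it, and set the mallet back down on the green mat. Then turn the carousel counter-clockwise (seen from above) until the red-lidded jar stands squarely at the yellow arrow on the base, and finish while still keeping hold of the carousel, motionless, with the jar there. Leave the other things on the bench where they are.

Things in the scene. Friction and masses are not known exactly. Their poses are not given: they have to be found in the camera images.
- carousel_base: fixed grey base board of the carousel, 370 x 330 mm, 18 mm thick, with a 120 x 110 mm tongue that carries the stop peg. Origin on the bench surface under the carousel's axis, z up. Its front is its own -x side, where a flat yellow arrowhead lies on the board pointing at the axis. The base stands at a different place and yaw each time.
- stop_peg: blue upright peg, 12 mm in diameter; origin at the centre of its top face, which starts 47 to 50 mm above the bench and is 28 mm up when driven fully home. It slides straight down against friction and a weak spring, with 5 to 8 N, and stays where it is driven. Raised, it catches the brass lug and keeps the red jar about 30 mm short of the arrow. Only the mallet may touch it.
- peg_collar (a point): centre of the flat top of the steel collar round the peg: 32 mm wide, 28 mm above the bench, at x -30, y -213 mm in the base's frame
- turntable: turning part of the carousel; origin on the axis at bench height, the red jar along its own -x. Wooden disc of 300 mm diameter, top 48 mm above the bench, thin centre post with a ball (38 mm wide, top 174 mm up), five jars fixed to it. Turns freely (under 0.15 N m), stays where left. The red jar starts 57 to 132 degrees from the arrow on the base's left (+y) side.
- lug_tip (a point): outer end of the flat brass lug that sticks out from the turntable to 235 mm from the axis, 16 mm wide, 37 to 47 mm above the bench. The lug must pass over the driven-down peg. Stops inside prevent the way round behind, and more than 23 degrees past the arrow.
- red_lid (a point): centre of the top face of the red lid, 138 mm above the bench, 105 mm from the axis. Five jars stand evenly round at this radius: glass 60 mm wide up to 88 mm above the bench, then narrowing to 42 mm; each lid a cylinder 48 mm in diameter, 113 to 138 mm above the bench. Only one lid is red; the others are black, steel or white.
- front_mark (a point): the place where red_lid must come: the point 138 mm above the bench and 105 mm from the axis, straight behind the yellow arrow
- mallet: wooden joiner's mallet, 0.25 to 0.36 kg, standing on its lower striking face with its handle level. Origin at the centre of that face, z up. Head 50 (along the handle) x 56 x 80 mm high; the dark handle runs along the mallet's own -x, from 25 to 158 mm from the origin, 20 mm wide, 26 mm high. Centre of mass about 10 mm from the origin towards the handle.
- mallet_grip (a point): point in the middle of the mallet's handle where it can be gripped across from above: 55 mm from the origin along the mallet's -x, 40 mm above the lower face
- mat: green mat 170 x 170 x 4 mm, fixed to the bench; origin at the centre of its underside
- wood_bowl: bystander: turned wooden bowl, 110 mm wide, 45 high; origin at its underside or middle
- sanding_block: bystander: cork sanding block 80 x 50 x 25 mm; origin at its underside or middle
- glue_bottle: bystander: yellow glue bottle, 60 mm wide, 160 high; origin at its underside or middle
- finial: bystander: slim turned wooden finial, 44 mm wide, 120 high; origin at its underside or middle
- drill_chuck: bystander: steel lathe chuck, 90 mm wide, 55 high; origin at its underside or middle
- mug: bystander: blue mug, 80 mm wide, 90 high, with a handle; origin at its underside or middle
- screwdriver: bystander: screwdriver lying on the bench, black handle; origin at its underside or middle

How it is judged:
By the outcome, as a careful person would: the job done as asked, in the order asked, and still so for the second after the job is handed in, while the arm keeps its last pose, push and grip.
It also fails if it takes over 61 s, if anything falls off the work surface, if the arm or the gripper's body presses on something with over 40 N, if the wrist force passes 120 N, or if a joint passes its speed limit or range.

## Robot

A 6-joint arm with a two-finger parallel gripper is mounted at the origin on the work surface. World frame = base frame: x ahead of the robot, y to its left, z up, the work surface at z = 0. Lengths are in m, angles in rad, forces in N, time in s.
With the tool pointing down it reaches from about 0.35 to 0.775 m from the base axis. Payload 7.3 kg.
Tool frame: the origin (TCP) lies at the very end of the fingers, on their centre line; the grasp point (between the pads) lies 19 mm behind it; z points along the fingers, y is the direction in which the jaws open and shut (so a half turn about z gives the same grasp; the last joint's range is limited). The gripper opens to 92 mm and grips with 3 to 60 N. Pads are 19 mm wide; open, the fingers measure 130 mm over their backs; the gripper's body (75 mm by 190 mm) begins 47 mm behind the grasp point.
Start: joints at [1.145, 0.342, 1.524, -0, 1.275, -0.146], TCP at [0.145, 0.505, 0.227] pointing down, gripper open.
Joint ranges: [-2.53, 2.53], [-0.77, 2.02], [0.04, 2.7], [-1, 4.14], [0.28, 2.66], [-3.11, 3.11]. Speed limits (rad/s): [2.57, 2.57, 3.14, 3.14, 3.14, 3.14].

## Interface

Orientations are given as [roll, pitch, yaw] about the fixed x, y, z axes, in that order (R = Rz(yaw) Ry(pitch) Rx(roll)).
In Python, from cell import monitor, eyes, order gives the robot as it stands. The module is installed in compiled form; this text tells all that it offers.
- The arm moves only by the tool carry_out, never from a script. Its argument "targets" is a list of rows, each a list of 2 entries, a list of its own where there are three numbers: the shift along the tool's x, y, z in m, then the turn about the tool's z in rad. In form: [[[dx, dy, dz], twist], ...]. A call has 1 to 10 rows; each row shifts and turns the pose as measured when the row begins, along the tool's axes as they then stand; what a row does not reach is not made up. A row lasts 1/8 s, in which the tool goes at most 62.5 mm and 10.7 degrees, less where a joint would pass 70% of its speed; a pose out of reach is approached as far as the arm can. A call is refused whole if a number of a shift passes 0.0625 or a number of a turn 0.188, either way. A call with a gripper value outside its range is refused whole. "fingers" is the closure, from 0 (fully open) to 1 (shut), set as the call begins (left out, the last holds). The fingers move at their own pace and stop on an object; "grip_force" is the grip in N (left out, the last holds). Time passes only in rows, so rows that do not move let the fingers close. It gives the time, the measured TCP pose, the force and the opening at its end, in the units of the state.
- monitor.observe(): the state, without advancing time (a new reading comes with each control period).
- eyes.read_camera(name): name is "side" or "top"; returns the picture (384x512x3 uint8, red, green, blue); there is no depth.
- eyes.camera_info(name): a dict with "K" (3x3 intrinsics, pixels), "rvec" (rotation vector, rad) and "tvec" (3), from world to camera coordinates, as OpenCV has them. Camera axes: x right, y down, z forward; pixel columns grow to the right and rows downward; lengths in m; the calibration is good to about 2 mm. A picture is of the moment at which its call begins. camera_info takes no time and is no camera call.
- order.hand_in(): hands the job in, once; it reports no verdict.
The state is a dict: "time": time; "qpos": joint angles; "qvel": joint speeds; "joint_efforts": joint torques, N m; "tool_pos": TCP position; "tool_rot": TCP orientation; "contact_force": force on the tool from outside, world axes, zero at the start; "torque": the same for the moment, N m; "opening": finger opening in m.
Only numpy, scipy, OpenCV 4.12 (cv2) and the standard library are available. Lean on these libraries where they do the work, as an engineer would, in place of code of your own. Each camera call takes 0.05 s, during which the arm holds its last target.

## Working session

There is one attempt and no reset: what is moved stays moved. The work goes in short steps, Python scripts to look and compute and a tool call to move; the robot and the scene stay as the last step left them, time stands still between calls to the robot, and variables do not carry over. Pictures are saved under pics/ and viewed, and the job is handed in when it is done.

Besides the shell and the picture viewer there is one more tool, called after "Call:" by a JSON object that holds its "fn" and its "kwargs", one argument or row to a line. carry_out: Moves the arm, as the interface text tells. Its arguments: {"type":"object","properties":{"targets":{"type":"array","items":{"type":"array"}},"fingers":{"type":"number"},"grip_force":{"type":"number"}},"required":["targets"]}

```bash
mkdir -p pics; ls
python3 - <<'E'
from cell import monitor, eyes, order
import cv2
s=monitor.observe(); print(s)
for n in ("top","side"):
    im=eyes.read_camera(n); cv2.imwrite(f"pics/{n}0.png",cv2.resize(im[:,:,::-1],(800,600),interpolation=cv2.INTER_CUBIC)); cv2.imwrite(f"pics/raw_{n}0.png",im[:,:,::-1])
    print(n,eyes.camera_info(n))
E
```

```text
pics
{'time': 0.0, 'qpos': array([ 1.14499207e+00,  3.42719092e-01,  1.52501042e+00,  5.30118118e-06,
        1.27537041e+00, -1.46023731e-01]), 'qvel': array([-0.00076429, -0.00149055,  0.00096409,  0.0003063 ,  0.00107443,
       -0.00050754]), 'joint_efforts': array([-2.75258590e-04, -4.31251502e+01, -2.44213110e+01,  7.17507675e-02,
        5.61498245e-02, -1.34313368e-04]), 'tool_pos': array([0.14479992, 0.50422516, 0.22604914]), 'tool_rot': array([-3.14010216e+00, -2.24330637e-04,  2.86181042e+00]), 'contact_force': array([-0.71127684,  0.48825651, -0.02104624]), 'torque': array([ 0.00487397,  0.01034951, -0.03714856]), 'opening': 0.0918099866424604}
top {'K': array([[347.90381812,   0.        , 258.95264648],
       [  0.        , 347.90381812, 190.89501891],
       [  0.        ,   0.        ,   1.        ]]), 'rvec': array([ 2.19721069, -2.1396022 ,  0.13022999]), 'tvec': array([-0.01395389,  0.52715185,  1.14724148])}
side {'K': array([[414.32467436,   0.        , 259.2304005 ],
       [  0.        , 414.32467436, 192.18977914],
       [  0.        ,   0.        ,   1.        ]]), 'rvec': array([ 2.04451249, -0.34688851,  0.22750763]), 'tvec': array([-0.49616917,  0.17779842,  1.37362924])}
```

View pics/top0.png

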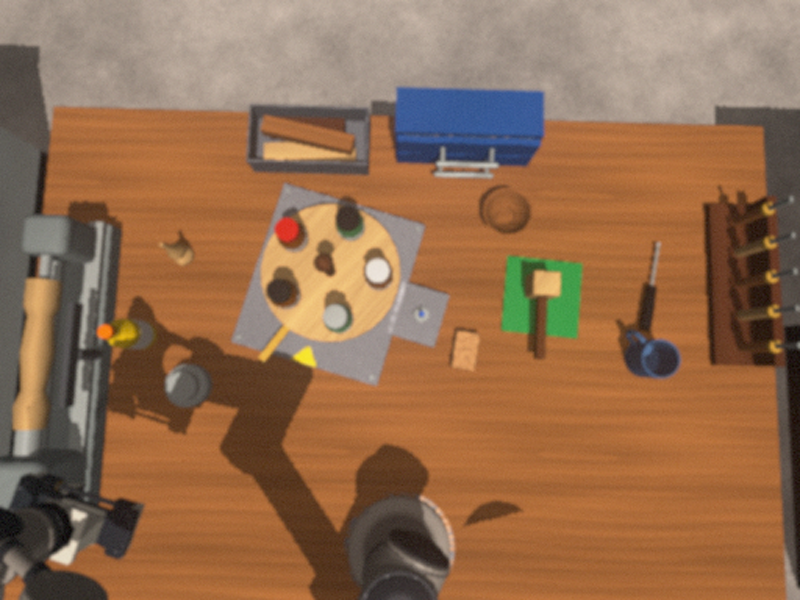

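View pics/side0.png

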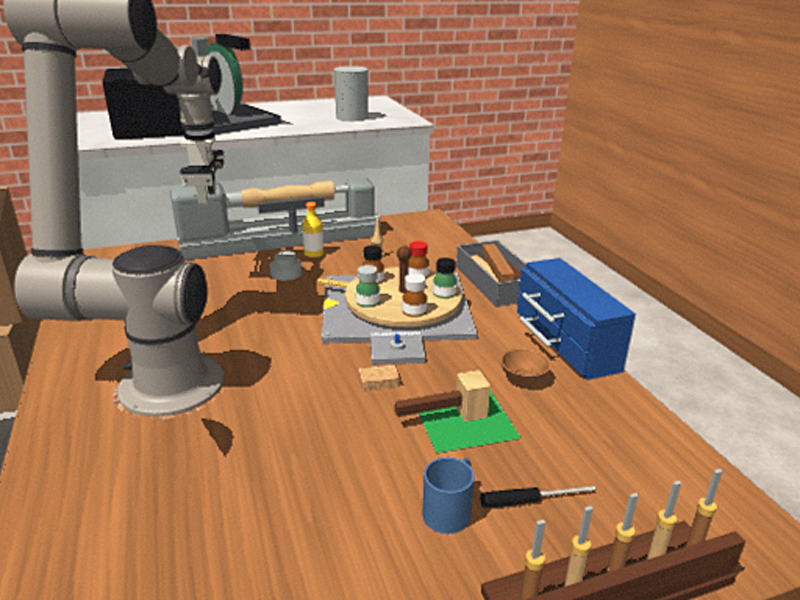

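```bash
cat > h.py <<'E'
import numpy as np, cv2
from cell import monitor, eyes, order
def cam(n):
    c=eyes.camera_info(n); R=cv2.Rodrigues(c['rvec'])[0]; return c['K'],R,c['tvec'],c['rvec']
def p2w(n,u,v,z):
    K,R,t,_=cam(n); d=R.T@np.linalg.inv(K)@np.array([u,v,1.]); o=-R.T@t
    return o+d*(z-o[2])/d[2]
def w2p(n,p):
    K,R,t,r=cam(n); return cv2.projectPoints(np.atleast_2d(np.array(p,float)),r,t,K,None)[0][:,0]
def tri(ua,us):
    P=[];
    for n in("top","side"):
        K,R,t,_=cam(n); P.append(K@np.c_[R,t])
    X=cv2.triangulatePoints(P[0],P[1],np.array(ua,float).reshape(2,1),np.array(us,float).reshape(2,1)); return (X[:3]/X[3]).ravel()
def crop(n,f,x0,y0,x1,y1,s,pts=None):
    im=f if not isinstance(f,str) else cv2.imread(f)
    im=cv2.resize(im[y0:y1,x0:x1],None,fx=s,fy=s,interpolation=cv2.INTER_CUBIC)
    return im
E
python3 - <<'E'
from h import *
t='pics/raw_top0.png'; s='pics/raw_side0.png'
cv2.imwrite('pics/c1.png',crop(0,t,140,110,300,250,5)) 
cv2.imwrite('pics/c2.png',crop(0,t,280,110,440,250,5))
cv2.imwrite('pics/c3.png',crop(0,s,190,140,350,250,5))
cv2.imwrite('pics/c4.png',crop(0,s,230,200,350,290,6))
E
```

```text
(no output)
```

View pics/c1.png

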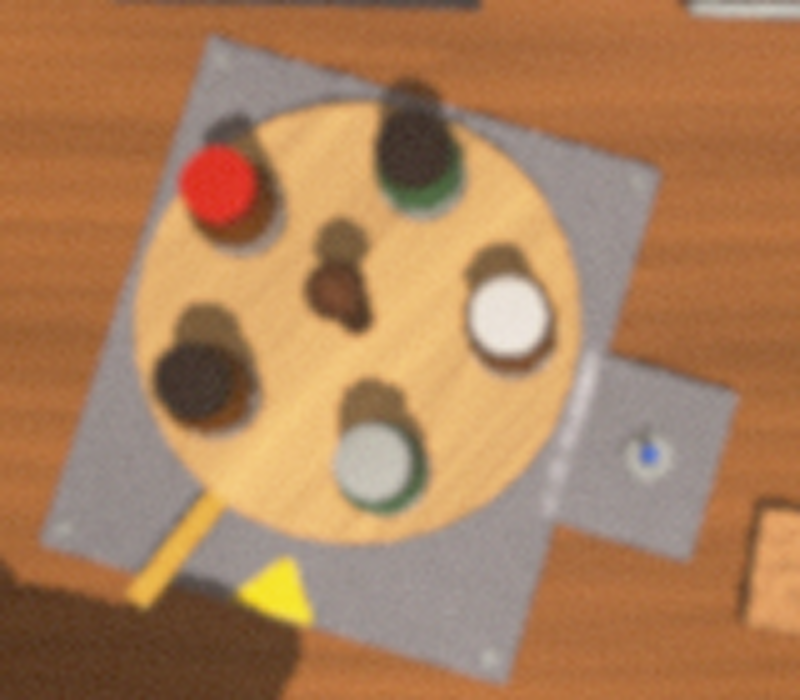

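View pics/c2.png

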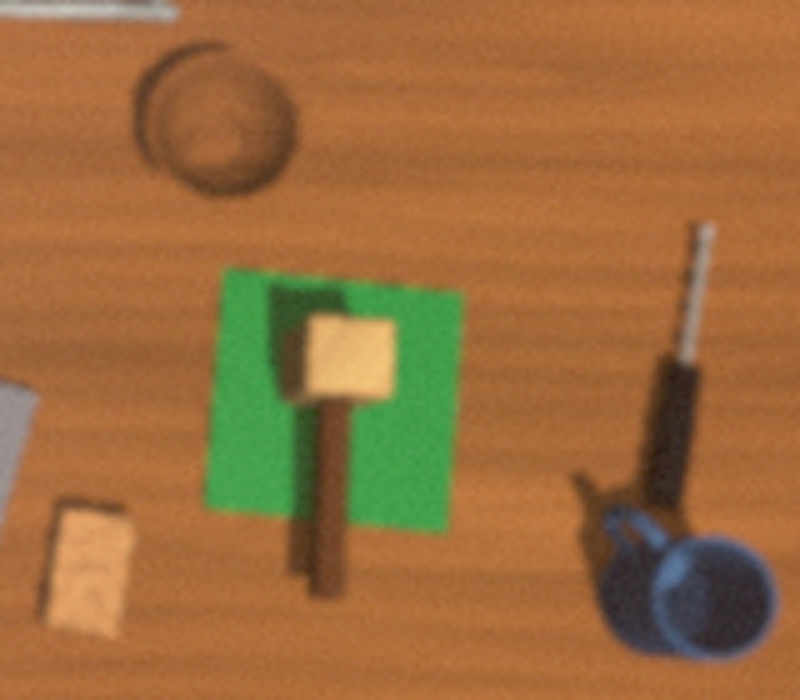

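View pics/c3.png

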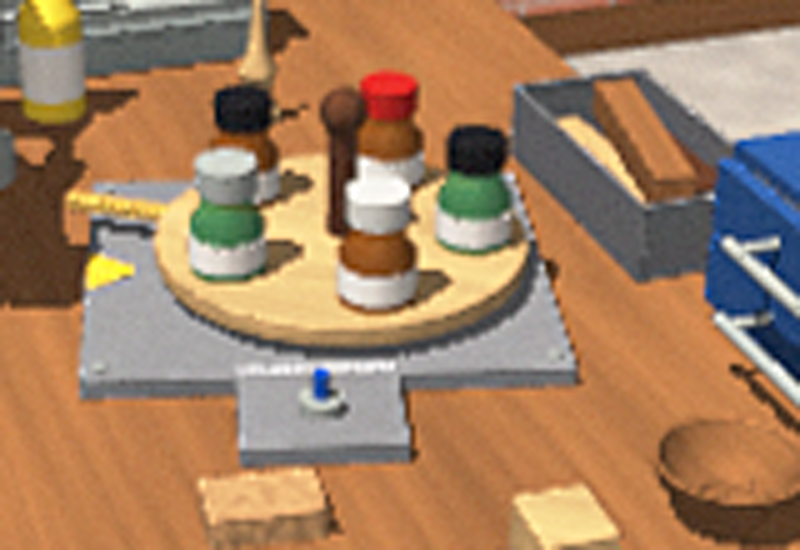

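View pics/c4.png

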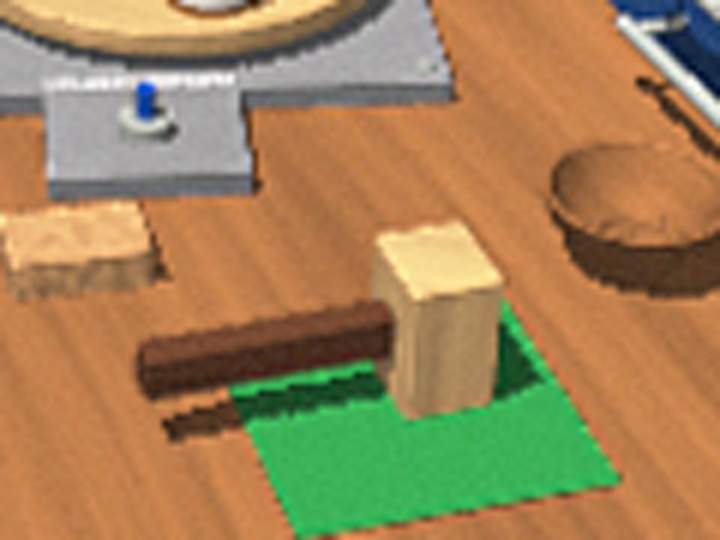

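```bash
cat >> h.py <<'E'
def c2p(x,y,x0,y0,s): return (x+.5)/s-.5+x0,(y+.5)/s-.5+y0
E
python3 - <<'E'
from h import *
np.set_printoptions(precision=4,suppress=True)
f=lambda x,y,z:p2w("top",*c2p(x,y,140,110,5),z)[:2]
g=lambda x,y,z:p2w("top",*c2p(x,y,280,110,5),z)[:2]
lids=np.array([f(*a,.138) for a in [(219,185),(415,147),(509,315),(374,463),(200,382)]])
ax=lids.mean(0); print("axis",ax,"radii",np.linalg.norm(lids-ax,axis=1),"ang",np.degrees(np.arctan2(*(lids-ax).T[::-1])))
A=np.c_[2*lids,np.ones(5)];s=np.linalg.lstsq(A,(lids**2).sum(1),rcond=None)[0];print("circ",s[:2],np.sqrt(s[2]+s[:2]@s[:2]))
# disc edges z=.048
d=np.array([f(*a,.048) for a in [(134,320),(360,99),(582,330),(360,545)]]);print("disc",(d[0]+d[2])/2,(d[1]+d[3])/2,np.linalg.norm(d[0]-d[2]),np.linalg.norm(d[1]-d[3]))
col=f(650,456,.028); v=col-ax; print("collar",col,np.linalg.norm(v),"yaw",np.degrees(np.arctan2(v[1],v[0])-np.arctan2(-.213,-.030)))
print("peg top",f(648,454,.048))
b=np.array([f(*a,.018) for a in [(210,36),(660,170),(507,683),(41,545)]]);print("board",b,b.mean(0),np.linalg.norm(b-np.roll(b,-1,0),axis=1))
e=np.roll(b,-1,0)-b; print("edge ang",np.degrees(np.arctan2(e[:,1],e[:,0])))
ar=np.array([f(*a,.019) for a in [(289,557),(238,594),(312,626)]]);print("arrow",ar)
tip=f(138,598,.047);print("lug",tip,np.linalg.norm(tip-ax),np.degrees(np.arctan2(*(tip-ax)[::-1])))
m=np.array([g(*a,.084) for a in [(308,312),(396,318),(390,402),(303,394)]]);print("mallet",m,m.mean(0),np.linalg.norm(m-np.roll(m,-1,0),axis=1))
h=g(327,598,.055);v=m.mean(0)-h;print("handle end",h,np.linalg.norm(v),"yaw",np.degrees(np.arctan2(v[1],v[0])))
mm=np.array([g(*a,.004) for a in [(224,268),(464,292),(448,532),(205,507)]]);print("mat",mm.mean(0),mm)
# side checks
q=lambda x,y,z:p2w("side",*c2p(x,y,190,140,5),z)[:2]
q4=lambda x,y,z:p2w("side",*c2p(x,y,230,200,6),z)[:2]
print("side: red lid",q(390,80,.138)," pegtop",q(321,371,.048),q4(146,86,.048),"collar",q4(147,117,.028))
print("tri peg top",tri(c2p(648,454,140,110,5),c2p(146,86,230,200,6)))
ms=np.array([q4(*a,.084) for a in [(375,234),(460,222),(502,283),(414,299)]]);print("mallet side",ms.mean(0),ms)
E
```

```text
axis [0.5786 0.1588] radii [0.1055 0.1044 0.1027 0.1043 0.1017] ang [  49.4453  -22.8229  -94.5216 -167.3244  122.6711]
circ [0.5795 0.1589] 0.10370365974141384
disc [0.5757 0.1609] [0.5799 0.1599] 0.2990339684678997 0.3015654948807819
collar [ 0.4948 -0.0368] 0.21276230635337598 yaw -15.1685451886534
peg top [ 0.4944 -0.0346]
board [[ 0.7813  0.2765]
 [ 0.6948 -0.0396]
 [ 0.3404  0.0553]
 [ 0.4244  0.3723]] [0.5602 0.1661] [0.3277 0.3668 0.328  0.3695]
edge ang [-105.3055  165.0075   75.1615  -15.031 ]
arrow [[0.4207 0.2049]
 [0.395  0.238 ]
 [0.375  0.1873]]
lug [0.3908 0.2979] 0.23369690851682715 143.4847508209795
mallet [[ 0.5903 -0.2653]
 [ 0.5879 -0.3226]
 [ 0.5328 -0.3184]
 [ 0.5365 -0.262 ]] [ 0.5619 -0.2921] [0.0574 0.0553 0.0565 0.0539]
handle end [ 0.4059 -0.2848] 0.1561407134625645 yaw -2.658178296515833
mat [ 0.5437 -0.3039] [[ 0.6337 -0.2261]
 [ 0.6213 -0.3942]
 [ 0.4536 -0.3814]
 [ 0.4664 -0.2139]]
side: red lid [0.65   0.2454]  pegtop [ 0.4943 -0.0325] [ 0.4945 -0.0334] collar [ 0.4943 -0.0361]
tri peg top [ 0.4942 -0.0345  0.0487]
mallet side [ 0.5601 -0.2946] [[ 0.5388 -0.2642]
 [ 0.5851 -0.2683]
 [ 0.5819 -0.3237]
 [ 0.5345 -0.3219]]
```

Call:
{"fn": "carry_out", "kwargs": {
  "targets": [
    [[0,0,-0.02],-0.112],
    [[0,0,-0.02],-0.112],
    [[-0.06,0,0],0],
    [[-0.06,0,0],0],
    [[-0.06,0,0],0],
    [[-0.06,0,0],0],
    [[-0.015,-0.055,0],0],
    [[-0.015,-0.055,0],0],
    [[-0.015,-0.055,0],0],
    [[-0.015,-0.055,0],0]
  ],
  "fingers": 0
}}

```text
time: 1.35
tool_pos: [0.442, 0.2661, 0.2585]
tool_rot: [-3.131, -0.011, 3.101]
contact_force: [0.2, -0.4, -0.3]
opening: 0.092
```

```bash
cat >> h.py <<'E'
def go(x,y,z,yaw=None):
    s=monitor.observe(); p=s['tool_pos']; w=s['tool_rot'][2]; R=cv2.Rodrigues
    from scipy.spatial.transform import Rotation as Ro
    M=Ro.from_euler('xyz',s['tool_rot']).as_matrix()
    d=M.T@(np.array([x,y,z])-p); tw=0 if yaw is None else -((yaw-w+np.pi)%(2*np.pi)-np.pi)
    np.set_printoptions(precision=4,suppress=True)
    print("t",s['time'],"pos",p,"rot",s['tool_rot'],"F",s['contact_force'],"T",s['torque'],"op",s['opening'],"q",s['qpos']);print("shift",d,"norm",np.linalg.norm(d),"twist",tw)
E
python3 -c "
from h import *
go(.557,-.293,.2,3.086)"
```

```text
t 1.35 pos [0.442  0.2661 0.2585] rot [-3.1309 -0.0108  3.1015] F [ 0.1648 -0.3972 -0.3324] T [-0.0082 -0.0055  0.0336] op 0.09203458211377889 q [ 0.3965  0.3107  1.4804 -0.0053  1.3648 -1.1332]
shift [-0.1379 -0.5534  0.063 ] norm 0.5737775792468153 twist 0.015491527938347627
```

Call:
{"fn": "carry_out", "kwargs": {
  "targets": [
    [[-0.014,-0.058,0.003],0.015],
    [[-0.014,-0.058,0.003],0],
    [[-0.014,-0.058,0.003],0],
    [[-0.014,-0.058,0.006],0],
    [[-0.014,-0.058,0.008],0],
    [[-0.014,-0.058,0.008],0],
    [[-0.014,-0.058,0.008],0],
    [[-0.014,-0.058,0.008],0],
    [[-0.014,-0.058,0.008],0],
    [[-0.012,-0.03,0.008],0]
  ]
}}

```text
time: 2.6
tool_pos: [0.5488, -0.3136, 0.1954]
tool_rot: [-3.132, -0.013, 3.084]
contact_force: [0.9, 1.0, 0.2]
opening: 0.0923
```

```bash
python3 -c "
from h import *
go(.557,-.293,.1,3.086)
for n in ('top','side'):
    im=eyes.read_camera(n)[:,:,::-1]; cv2.imwrite(f'pics/raw_{n}1.png',im)
cv2.imwrite('pics/d1.png',crop(0,'pics/raw_side1.png',230,150,370,290,4))
"
```

```text
t 2.6 pos [ 0.5488 -0.3136  0.1954] rot [-3.1323 -0.0131  3.0836] F [0.882  1.0293 0.243 ] T [ 0.0378 -0.005  -0.0036] op 0.09234920547426981 q [-0.6327  0.5685  1.2442 -0.0153  1.3349 -2.142 ]
shift [-0.0082  0.0219  0.0951] norm 0.0979267097761392 twist -0.0023817357408160156
```

View pics/d1.png

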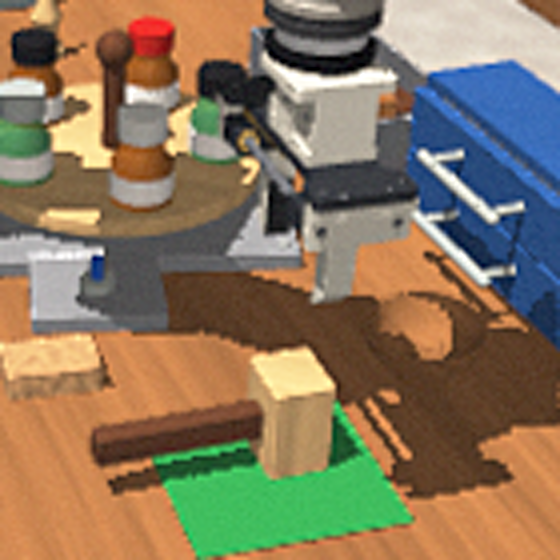

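Call:
{"fn": "carry_out", "kwargs": {
  "targets": [
    [[-0.008,0.021,0.035],0],
    [[0,0,0.035],0],
    [[0,0,0.0],0]
  ]
}}

```text
time: 3.08
tool_pos: [0.5565, -0.2918, 0.1218]
tool_rot: [-3.135, -0.016, 3.082]
contact_force: [-0.1, 0.4, 0.3]
opening: 0.0913
```

```bash
python3 -c "
from h import *
go(.557,-.293,.049,3.086)
for n in ('top','side'):
    im=eyes.read_camera(n)[:,:,::-1]; cv2.imwrite(f'pics/raw_{n}2.png',im)
cv2.imwrite('pics/d2.png',crop(0,'pics/raw_side2.png',230,150,370,290,4))
cv2.imwrite('pics/d2t.png',crop(0,'pics/raw_top2.png',280,110,440,250,4))
"
```

```text
t 3.075 pos [ 0.5565 -0.2918  0.1218] rot [-3.1345 -0.0157  3.082 ] F [-0.0977  0.4274  0.2903] T [ 0.0398  0.039  -0.0001] op 0.09134894496186773 q [-0.5976  0.6274  1.35   -0.0153  1.1741 -2.1028]
shift [-0.0017 -0.0007  0.0728] norm 0.07284061038891879 twist -0.00402607757959883
```

View pics/d2.png

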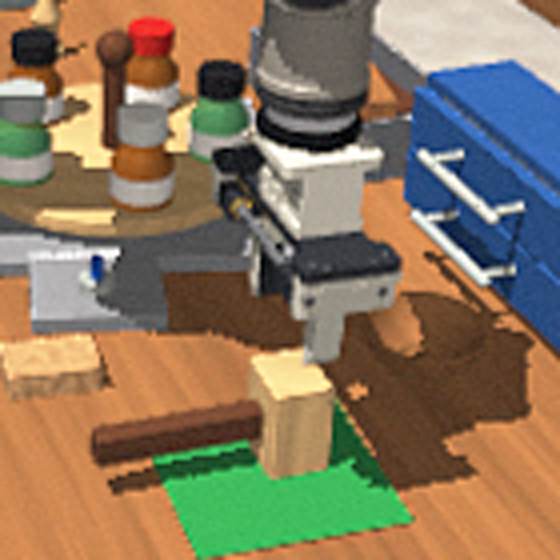

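View pics/d2t.png

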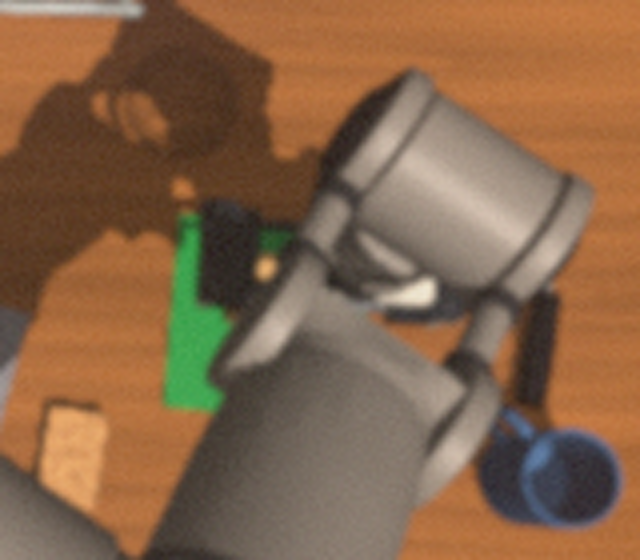

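```bash
python3 -c "
from h import *
for p in [(.5565,-.2918-.05,.1218),(.5565,-.2918+.05,.1218),(.561,-.293,.084),(.5565,-.2918,.1218)]:
    u=w2p('side',p)[0]; print(p,(u-[230,150])*4)
"
```

```text
(0.5565, -0.3418, 0.1218) [316.53267852 364.97783229]
(0.5565, -0.24180000000000001, 0.1218) [260.11145128 294.15092554]
(0.561, -0.293, 0.084) [290.26334245 369.56246219]
(0.5565, -0.2918, 0.1218) [287.38598237 328.38929227]
```

Call:
{"fn": "carry_out", "kwargs": {
  "targets": [
    [[-0.001,-0.001,0.03],-0.004],
    [[-0.001,0,0.03],0],
    [[0,0,0.016],0],
    [[0,0,0.004],0]
  ]
}}

```text
time: 3.68
tool_pos: [0.5643, -0.2975, 0.0524]
tool_rot: [-3.123, 0.003, 3.087]
contact_force: [-0.4, -1.2, -0.3]
opening: 0.0918
```

```bash
python3 -c "
from h import *
go(.557,-.293,.046,3.086)
"
```

```text
t 3.675 pos [ 0.5643 -0.2975  0.0524] rot [-3.1235  0.0028  3.0867] F [-0.4463 -1.1727 -0.2655] T [ 0.0539  0.0066 -0.0035] op 0.09177691958736232 q [-0.5983  0.7092  1.4068 -0.0165  1.014  -2.1055]
shift [0.0075 0.0043 0.0063] norm 0.010722865152222982 twist 0.0007430322379695653
```

Call:
{"fn": "carry_out", "kwargs": {
  "targets": [
    [[0.007,0.004,0.005],0],
    [[0,0,0.001],0],
    [[0,0,0],0]
  ]
}}

```text
time: 4.05
tool_pos: [0.5582, -0.2938, 0.0488]
tool_rot: [-3.121, 0.006, 3.087]
contact_force: [1.0, 0.2, -0.4]
opening: 0.092
```

```bash
python3 -c "
from h import *
go(.557,-.293,.046,3.086)
"
```

```text
t 4.05 pos [ 0.5582 -0.2938  0.0488] rot [-3.1213  0.0064  3.0867] F [ 0.9852  0.2123 -0.355 ] T [0.0007 0.0065 0.0132] op 0.09201665490592154 q [-0.5987  0.7005  1.4371 -0.0168  0.9881 -2.1054]
shift [0.0013 0.0007 0.0028] norm 0.003174981699968575 twist 0.0006862577671946646
```

Call:
{"fn": "carry_out", "kwargs": {
  "targets": [
    [[0,0,0.002],0],
    [[0,0,0],0],
    [[0,0,0],0],
    [[0,0,0],0],
    [[0,0,0],0]
  ],
  "fingers": 1,
  "grip_force": 45
}}

```text
time: 4.68
tool_pos: [0.5587, -0.2939, 0.0475]
tool_rot: [-3.121, 0.008, 3.087]
contact_force: [-0.6, 0.2, 1.1]
opening: 0.0559
```

```bash
python3 -c "
from h import *
go(.557,-.293,.046,3.086)
"
```

```text
t 4.675 pos [ 0.5587 -0.2939  0.0475] rot [-3.121   0.0076  3.0866] F [-0.5895  0.2328  1.1198] T [ 0.2374  0.0469 -0.0168] op 0.05592123154850244 q [-0.5986  0.7024  1.4375 -0.0165  0.9845 -2.1054]
shift [0.0018 0.0009 0.0015] norm 0.002472420322936331 twist 0.0006379892981325241
```

Call:
{"fn": "carry_out", "kwargs": {
  "targets": [
    [[0,0,-0.015],0],
    [[0,0,-0.04],0],
    [[0,0,-0.04],0],
    [[0,0,-0.01],0],
    [[0,0,0],0]
  ]
}}

```text
time: 5.3
tool_pos: [0.5567, -0.291, 0.1548]
tool_rot: [-3.123, 0.003, 3.087]
contact_force: [0.2, -0.2, -4.2]
opening: 0.0559
```

```bash
python3 -c "
from h import *
go(.4925,-.036,.140,3.0866)
im=eyes.read_camera('side')[:,:,::-1]; cv2.imwrite(f'pics/raw_side3.png',im)
cv2.imwrite('pics/d3.png',crop(0,im,230,150,370,290,4))
"
```

```text
t 5.3 pos [ 0.5567 -0.291   0.1548] rot [-3.1231  0.0034  3.0867] F [ 0.2011 -0.1764 -4.1729] T [ 0.0606 -0.0033  0.0305] op 0.05592971225930051 q [-0.5963  0.5833  1.3338 -0.0151  1.212  -2.107 ]
shift [0.0782 0.2513 0.0099] norm 0.26335837300120374 twist 0.00011000764799806717
```

View pics/d3.png

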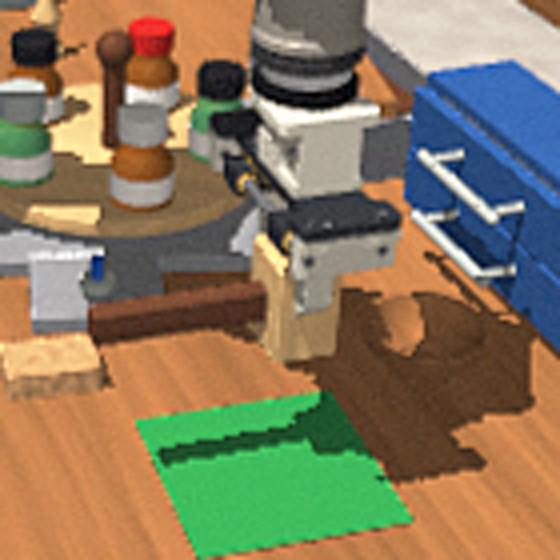

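Call:
{"fn": "carry_out", "kwargs": {
  "targets": [
    [[0.007,0.022,0],0],
    [[0.014,0.045,0],0],
    [[0.014,0.045,0],0],
    [[0.014,0.045,0],0],
    [[0.014,0.045,0],0],
    [[0.01,0.03,0],0],
    [[0.004,0.012,0],0],
    [[0,0,0],0]
  ]
}}

```text
time: 6.35
tool_pos: [0.4847, -0.0349, 0.1371]
tool_rot: [-3.13, -0.018, 3.085]
contact_force: [0.6, -0.6, -3.5]
opening: 0.0559
```

```bash
python3 -c "
from h import *
go(.4925,-.036,.10,3.0866)
im=eyes.read_camera('side')[:,:,::-1]; cv2.imwrite(f'pics/raw_side4.png',im)
cv2.imwrite('pics/d4.png',crop(0,im,190,130,330,270,4))
"
```

```text
t 6.35 pos [ 0.4847 -0.0349  0.1371] rot [-3.1299 -0.0185  3.0847] F [ 0.5974 -0.6366 -3.4871] T [ 0.0572 -0.0452 -0.0099] op 0.05594206182002591 q [-0.2201  0.3778  1.7439 -0.0169  1.0363 -1.7254]
shift [-0.0085 -0.0002  0.0369] norm 0.03791969373008689 twist -0.0019398911510761785
```

View pics/d4.png

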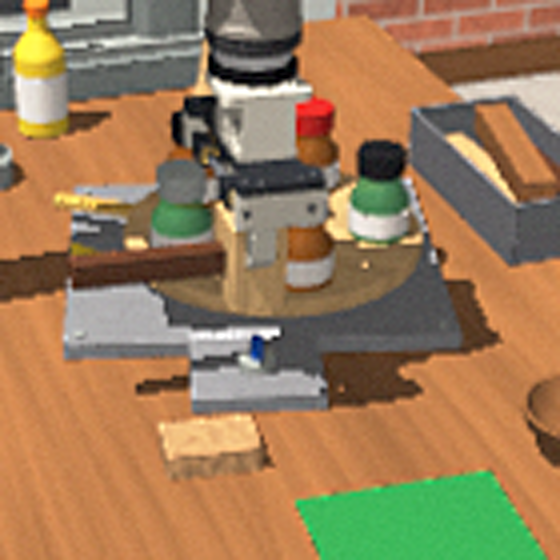

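Call:
{"fn": "carry_out", "kwargs": {
  "targets": [
    [[-0.008,0,0.02],0],
    [[0,0,0.013],0],
    [[0,0,0],0]
  ]
}}

```text
time: 6.78
tool_pos: [0.4934, -0.0394, 0.1026]
tool_rot: [-3.129, -0.018, 3.081]
contact_force: [0.6, 0.3, -2.4]
opening: 0.0559
```

```bash
python3 -c "
from h import *
go(.4925,-.036,.0715,3.0866)
im=eyes.read_camera('side')[:,:,::-1]; cv2.imwrite(f'pics/raw_side5.png',im)
cv2.imwrite('pics/d5.png',crop(0,im,210,180,310,270,6))
"
```

```text
t 6.775 pos [ 0.4934 -0.0394  0.1026] rot [-3.1289 -0.0178  3.0808] F [ 0.6237  0.2903 -2.4128] T [ 0.0065 -0.0593  0.0486] op 0.055934756607603324 q [-0.2247  0.4383  1.7606 -0.0188  0.9583 -1.7239]
shift [0.0005 0.0038 0.031 ] norm 0.031256264006731115 twist -0.005828155825234216
```

View pics/d5.png

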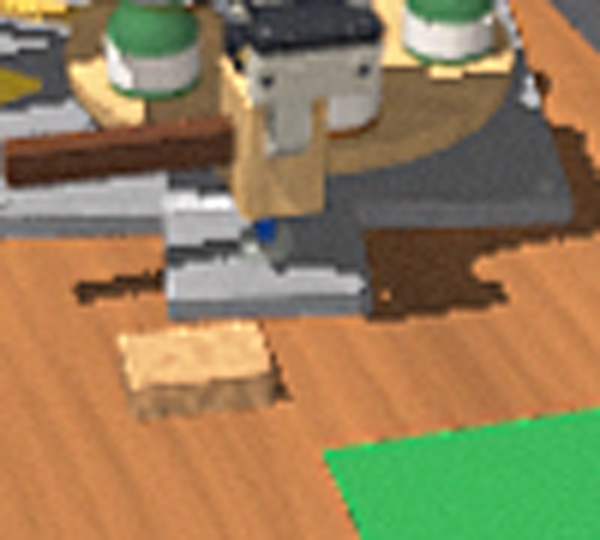

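```bash
python3 -c "
from h import *
for p in [(.4955,-.0394,.059),(.4705,-.0674,.059),(.5205,-.0674,.059),(.4945,-.036,.0485)]:
    u=w2p('side',p)[0]; print(p,(u-[210,180])*6+2.5)
"
```

```text
(0.4955, -0.0394, 0.059) [271.18946381 194.78450287]
(0.4705, -0.0674, 0.059) [246.23525788 225.70797508]
(0.5205, -0.0674, 0.059) [327.53436734 211.39684929]
(0.4945, -0.036, 0.0485) [267.52899954 207.44286823]
```

Call:
{"fn": "carry_out", "kwargs": {
  "targets": [
    [[0,0.003,0.008],0],
    [[0,0,0.008],0],
    [[0,0,0.006],0]
  ]
}}

```text
time: 7.2
tool_pos: [0.4945, -0.0368, 0.0818]
tool_rot: [-3.129, -0.013, 3.08]
contact_force: [-1.1, -0.1, 3.2]
opening: 0.056
```

```bash
python3 -c "
from h import *
go(.493,-.036,.0715,3.0866)
"
```

```text
t 7.2 pos [ 0.4945 -0.0368  0.0818] rot [-3.1286 -0.0132  3.0803] F [-1.1211 -0.1254  3.1851] T [0.1191 0.3071 0.0152] op 0.05602304512497174 q [-0.2193  0.4678  1.7829 -0.019   0.9019 -1.717 ]
shift [0.0015 0.0009 0.0104] norm 0.01049395363719199 twist -0.006322272106201954
```

Call:
{"fn": "carry_out", "kwargs": {
  "targets": [
    [[0.001,0,0.005],0],
    [[0,0,0.004],0],
    [[0,0,0.002],0]
  ]
}}

```text
time: 7.58
tool_pos: [0.4945, -0.0368, 0.0715]
tool_rot: [-3.128, -0.01, 3.081]
contact_force: [-5.5, 2.3, 21.8]
opening: 0.0561
```

```bash
python3 -c "
from h import *
go(.493,-.036,.0715,3.0866)
"
```

```text
t 7.575 pos [ 0.4945 -0.0368  0.0715] rot [-3.1284 -0.0101  3.0806] F [-5.5127  2.2894 21.7517] T [0.5378 0.9268 0.0047] op 0.056075064617519835 q [-0.2196  0.482   1.7956 -0.0191  0.872  -1.7171]
shift [0.0015 0.0008 0.    ] norm 0.0016923915264020447 twist -0.006044958915170984
```

Call:
{"fn": "carry_out", "kwargs": {
  "targets": [
    [[0,0,0.0025],0],
    [[0,0,0.0015],0]
  ]
}}

```text
time: 7.82
tool_pos: [0.4947, -0.0364, 0.0714]
tool_rot: [-3.129, -0.008, 3.081]
contact_force: [-4.5, 1.1, 13.5]
opening: 0.0561
```

```bash
python3 -c "
from h import *
go(.493,-.036,.0715,3.0866)
"
```

```text
t 7.825 pos [ 0.4947 -0.0364  0.0714] rot [-3.1285 -0.0081  3.081 ] F [-4.5378  1.0724 13.4995] T [0.2669 1.037  0.0208] op 0.056077189860768525 q [-0.219   0.4816  1.7969 -0.0186  0.8691 -1.7171]
shift [ 0.0017  0.0003 -0.0001] norm 0.001733783327850664 twist -0.005647296485876474
```

Call:
{"fn": "carry_out", "kwargs": {
  "targets": [
    [[0,0,0.006],0],
    [[0,0,0.006],0]
  ]
}}

```text
time: 8.07
tool_pos: [0.4979, -0.036, 0.0695]
tool_rot: [-3.128, 0.003, 3.082]
contact_force: [-14.0, 4.3, 55.0]
opening: 0.0557
```

```bash
python3 -c "
from h import *
go(.493,-.036,.0715,3.0866)
im=eyes.read_camera('side')[:,:,::-1]; cv2.imwrite(f'pics/raw_side6.png',im)
cv2.imwrite('pics/d6.png',crop(0,im,210,180,310,270,6))
"
```

```text
t 8.075 pos [ 0.4979 -0.036   0.0695] rot [-3.1281  0.0031  3.0816] F [-14.012    4.3129  54.9903] T [0.935  2.5063 0.0753] op 0.05574889100487572 q [-0.2176  0.484   1.7997 -0.017   0.8528 -1.7173]
shift [ 0.0049 -0.0003 -0.002 ] norm 0.005286629173450665 twist -0.005029874465243722
```

View pics/d6.png

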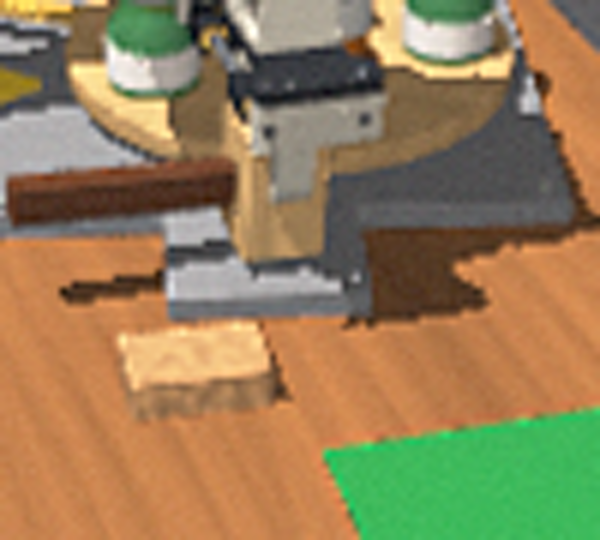

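Call:
{"fn": "carry_out", "kwargs": {
  "targets": [
    [[0,0,-0.01],0],
    [[0,0,-0.03],0],
    [[0,0,-0.04],0],
    [[0,-0.03,-0.02],0],
    [[0.0,-0.05,0],0],
    [[0.0,-0.05,0],0],
    [[0,-0.03,0],0],
    [[0,0,0],0]
  ]
}}

```text
time: 9.12
tool_pos: [0.4859, -0.1993, 0.172]
tool_rot: [-3.127, -0.002, 3.084]
contact_force: [-0.5, 0.0, -3.8]
opening: 0.0561
```

```bash
python3 -c "
from h import *
go(.557,-.293,.14,3.0866)
im=eyes.read_camera('side')[:,:,::-1]; cv2.imwrite(f'pics/raw_side7.png',im)
it=eyes.read_camera('top')[:,:,::-1]; cv2.imwrite(f'pics/raw_top7.png',it)
a=crop(0,im,220,200,300,260,5); cv2.imwrite('pics/d7.png',np.hstack([a,crop(0,it,240,170,320,230,5)]))
cv2.imwrite('pics/d7s.png',crop(0,im,200,120,340,260,4))
"
```

```text
t 9.125 pos [ 0.4859 -0.1993  0.172 ] rot [-3.1271 -0.0025  3.084 ] F [-0.4799  0.0419 -3.7744] T [0.0772 0.0125 0.0301] op 0.05608820171716685 q [-0.5266  0.3919  1.6095 -0.0154  1.1359 -2.0334]
shift [-0.0764 -0.089   0.0331] norm 0.12186467152302725 twist -0.002620114840110599
```

View pics/d7.png

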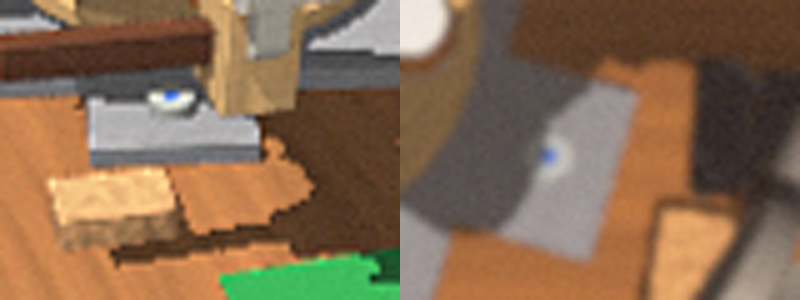

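View pics/d7s.png

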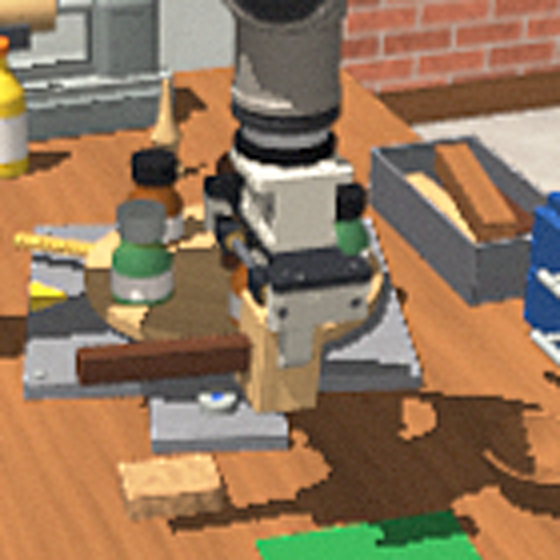

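```bash
python3 -c "
from h import *
im=cv2.imread('pics/raw_side7.png').astype(int); s=im[205:235,240:275]; m=(s[...,0]>s[...,2]+40)
v,u=np.nonzero(m); print(u.mean()+240,v.mean()+205,len(u),v.min()+205,v.max()+205)
for z in (.028,.030,.032): print(z,w2p('side',(.4945,-.036,z)))
o=cv2.imread('pics/raw_side0.png').astype(int)[200:235,240:275]; m=(o[...,0]>o[...,2]+40);v,u=np.nonzero(m);print('before',u.mean()+240,v.min()+200,v.max()+200,len(u))
"
```

```text
254.0 218.5 6 218 219
0.028 [[254.11948008 219.05825629]]
0.03 [[254.12452505 218.58293859]]
0.032 [[254.1295765  218.10701019]]
before 253.83333333333334 213 219 18
```

Call:
{"fn": "carry_out", "kwargs": {
  "targets": [
    [[-0.015,-0.015,0],0],
    [[-0.03,-0.035,0],0],
    [[-0.025,-0.03,0],0],
    [[-0.008,-0.012,0.01],0],
    [[0,0,0.02],0],
    [[0,0,0.02],0],
    [[0,0,0],0]
  ]
}}

```text
time: 10.1
tool_pos: [0.5595, -0.2851, 0.1168]
tool_rot: [-3.136, -0.012, 3.096]
contact_force: [-0.6, -0.1, -3.3]
opening: 0.0558
```

```bash
python3 -c "
from h import *
go(.557,-.293,.0475,3.0866)
"
```

```text
t 10.1 pos [ 0.5595 -0.2851  0.1168] rot [-3.1356 -0.012   3.0961] F [-0.6018 -0.0524 -3.2826] T [-0.0087 -0.03   -0.045 ] op 0.05575028826797754 q [-0.5874  0.6301  1.3601 -0.0123  1.1586 -2.1078]
shift [ 0.0014 -0.0076  0.0693] norm 0.06976831195446781 twist 0.009468826895973503
```

Call:
{"fn": "carry_out", "kwargs": {
  "targets": [
    [[0.0,-0.007,0.02],0.009],
    [[0,0,0.02],0],
    [[0,0,0.012],0],
    [[0,0,0.006],0],
    [[0,0,0.0],0]
  ]
}}

```text
time: 10.72
tool_pos: [0.5599, -0.2896, 0.0604]
tool_rot: [-3.135, -0.009, 3.091]
contact_force: [-0.7, 0.2, -3.0]
opening: 0.0563
```

```bash
python3 -c "
from h import *
go(.557,-.293,.0475,3.0866)
im=eyes.read_camera('side')[:,:,::-1]; cv2.imwrite(f'pics/raw_side8.png',im)
cv2.imwrite('pics/d8.png',crop(0,im,230,150,370,290,4))
"
```

```text
t 10.725 pos [ 0.5599 -0.2896  0.0604] rot [-3.1346 -0.0095  3.0906] F [-0.7283  0.1649 -3.0241] T [ 0.0138 -0.0655  0.0219] op 0.05634892105511848 q [-0.5933  0.6955  1.4087 -0.0126  1.042  -2.1067]
shift [ 0.0026 -0.0034  0.013 ] norm 0.013668873894904303 twist 0.003971375972023683
```

View pics/d8.png

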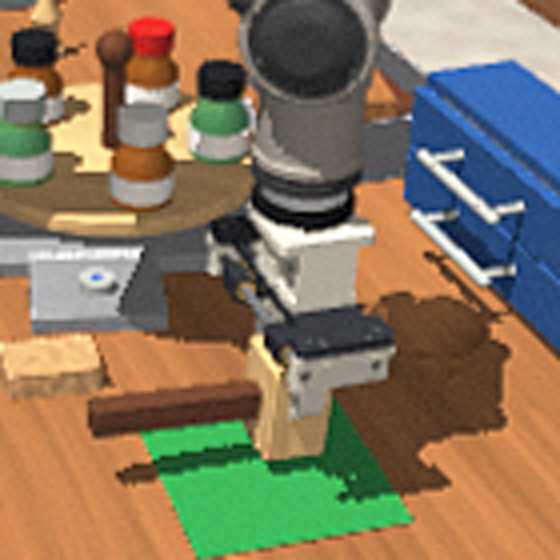

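Above the mat, head at (290,440) over green. Lower gently to contact.

Call:
{"fn": "carry_out", "kwargs": {
  "targets": [
    [[0.002,-0.002,0.006],0],
    [[0,0,0.005],0],
    [[0,0,0.003],0],
    [[0,0,0],0]
  ]
}}

```text
time: 11.28
tool_pos: [0.5583, -0.2924, 0.0472]
tool_rot: [-3.133, -0.007, 3.09]
contact_force: [0.3, 0.1, -2.3]
opening: 0.0554
```

```bash
python3 -c "
from h import *
go(.557,-.293,.0475,3.0866)
"
```

```text
t 11.275 pos [ 0.5583 -0.2924  0.0472] rot [-3.1331 -0.0069  3.0903] F [ 0.2558  0.0799 -2.3054] T [ 0.0207 -0.0417  0.0408] op 0.055393669990262635 q [-0.5985  0.71    1.4224 -0.0129  1.0108 -2.1112]
shift [ 0.0013 -0.0006 -0.0003] norm 0.0014476173038055354 twist 0.0037294926706459286
```

Call:
{"fn": "carry_out", "kwargs": {
  "targets": [
    [[0,0,0.002],0],
    [[0,0,0.001],0]
  ]
}}

```text
time: 11.52
tool_pos: [0.5585, -0.2926, 0.0467]
tool_rot: [-3.132, -0.006, 3.091]
contact_force: [-2.4, 1.0, 3.4]
opening: 0.0556
```

```bash
python3 -c "
from h import *
go(.557,-.293,.0475,3.0866)
"
```

```text
t 11.525 pos [ 0.5585 -0.2926  0.0467] rot [-3.1325 -0.006   3.0906] F [-2.3759  1.0463  3.4472] T [0.5705 0.4501 0.0767] op 0.05562180042364369 q [-0.5985  0.7104  1.4231 -0.0129  1.0084 -2.1114]
shift [ 0.0015 -0.0005 -0.0008] norm 0.0017411103417786233 twist 0.0039553545116892685
```

Call:
{"fn": "carry_out", "kwargs": {
  "targets": [
    [[0,0,0],0],
    [[0,0,0],0],
    [[0,0,0],0],
    [[0,0,-0.02],0],
    [[0,0,-0.04],0],
    [[0,0,-0.05],0],
    [[0,0,-0.05],0],
    [[0,0,-0.04],0]
  ],
  "fingers": 0
}}

```text
time: 12.52
tool_pos: [0.5592, -0.2904, 0.2486]
tool_rot: [-3.135, -0.01, 3.09]
contact_force: [1.2, -0.5, 0.4]
opening: 0.0918
```

```bash
python3 -c "
from h import *
go(.579,.160,.25,3.0866)
im=eyes.read_camera('side')[:,:,::-1]; cv2.imwrite(f'pics/raw_side9.png',im)
cv2.imwrite('pics/d9.png',crop(0,im,200,130,360,290,4))
"
```

```text
t 12.525 pos [ 0.5592 -0.2904  0.2486] rot [-3.1353 -0.0105  3.0903] F [ 1.1766 -0.4577  0.3708] T [ 0.0186 -0.0205  0.0666] op 0.09175475695476962 q [-0.595   0.5316  1.1616 -0.0109  1.454  -2.1133]
shift [ 0.0033  0.4508 -0.0042] norm 0.4508489100021672 twist 0.0037381272650027775
```

View pics/d9.png

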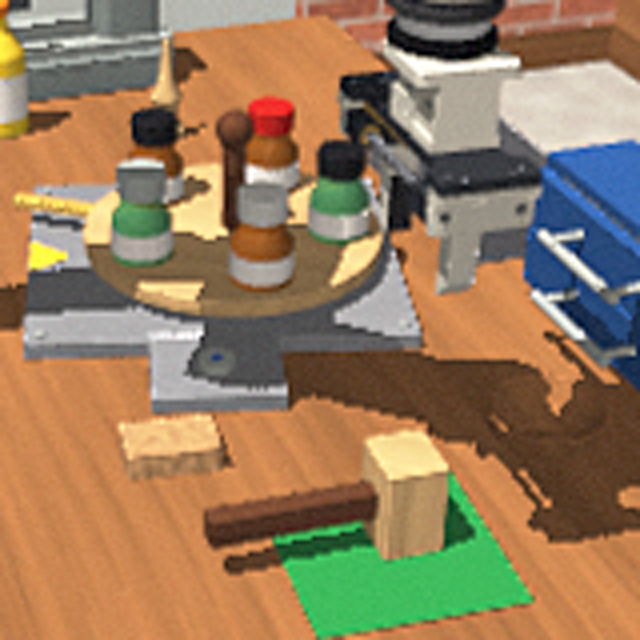

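Call:
{"fn": "carry_out", "kwargs": {
  "targets": [
    [[0,0.03,0],0],
    [[0,0.055,0],0],
    [[0,0.055,0],0],
    [[0,0.055,0],0],
    [[0,0.055,0],0],
    [[0,0.055,0],0],
    [[0,0.055,0],0],
    [[0,0.055,0],0],
    [[0,0.03,0],0],
    [[0,0,0],0]
  ]
}}

```text
time: 13.82
tool_pos: [0.586, 0.1653, 0.248]
tool_rot: [-3.128, 0.003, 3.088]
contact_force: [-0.8, -0.6, -0.8]
opening: 0.0918
```

Call:
{"fn": "carry_out", "kwargs": {
  "targets": [
    [[0,0,0],0.17],
    [[0,0,0],0.17],
    [[0,0,0],0.17],
    [[0,0,0],0.17],
    [[0,0,0],0.17],
    [[0,0,0],0.17],
    [[0,0,0],0.17],
    [[0,0,0],0.05],
    [[0,0,0],0]
  ]
}}

```text
time: 14.95
tool_pos: [0.5869, 0.153, 0.2465]
tool_rot: [-3.139, 0.018, 1.797]
contact_force: [0.2, 0.4, 0.8]
opening: 0.0921
```

```bash
python3 -c "
from h import *
go(.579,.160,.20,1.89)
for n in ('top','side'):
    im=eyes.read_camera(n)[:,:,::-1]; cv2.imwrite(f'pics/raw_{n}10.png',im)
cv2.imwrite('pics/d10.png',crop(0,im,180,110,320,250,4))
"
```

```text
t 14.95 pos [0.5869 0.153  0.2465] rot [-3.1387  0.0182  1.7974] F [0.1754 0.3857 0.8155] T [-0.079  -0.0139  0.0062] op 0.09208393714350682 q [ 0.1385  0.4839  1.2472 -0.0187  1.4118 -0.0851]
shift [ 0.0094 -0.006   0.0463] norm 0.04763287917827053 twist -0.09258255471625976
```

View pics/d10.png

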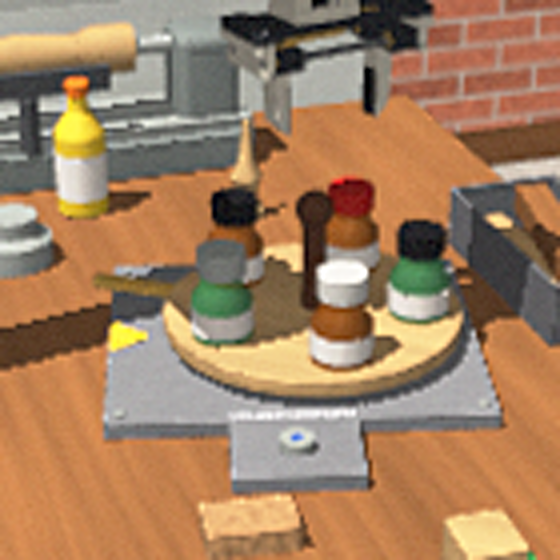

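View pics/raw_top10.png

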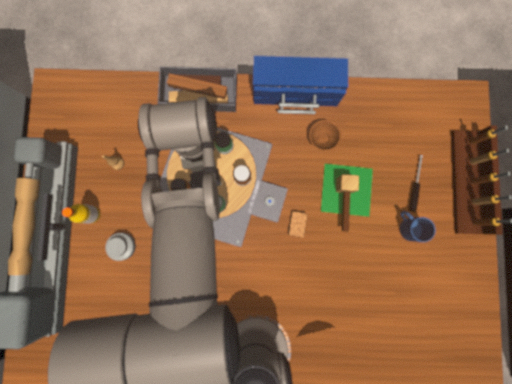

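```bash
python3 -c "
from h import *
s=c2p(315,209,180,110,4); t=c2p(333,288,140,110,5)
print(tri(t,s), p2w('side',*s,.155), p2w('top',*t,.155))
print(w2p('side',(.579,.160,.155)),s, w2p('top',(.579,.160,.155)),t)
"
```

```text
[0.58063311 0.16332737 0.15444632] [0.57959848 0.16218333 0.155     ] [0.5813418  0.16302089 0.155     ]
[[258.41907398 162.11447605]] (258.375, 161.875) [[207.16288662 167.98796359]] (206.2, 167.2)
```

Call:
{"fn": "carry_out", "kwargs": {
  "targets": [
    [[0.0095,-0.0055,0.01],0],
    [[0,0,0.025],0],
    [[0,0,0.025],0],
    [[0,0,0.015],0],
    [[0,0,0],0]
  ]
}}

```text
time: 15.68
tool_pos: [0.577, 0.1614, 0.1674]
tool_rot: [-3.137, 0.018, 1.802]
contact_force: [-0.5, -0.1, 0.2]
opening: 0.0917
```

```bash
python3 -c "
from h import *
go(.5795,.161,.136)
im=eyes.read_camera('side')[:,:,::-1]; cv2.imwrite(f'pics/raw_side11.png',im)
cv2.imwrite('pics/d11.png',crop(0,im,200,110,310,220,5))
"
```

```text
t 15.675 pos [0.577  0.1614 0.1674] rot [-3.1373  0.0176  1.8017] F [-0.4649 -0.1433  0.183 ] T [-0.0261  0.0242 -0.0093] op 0.09173320491388384 q [ 0.1545  0.5292  1.3934 -0.019   1.222  -0.0699]
shift [-0.0005  0.0025  0.0314] norm 0.031467880614907365 twist 0
```

View pics/d11.png

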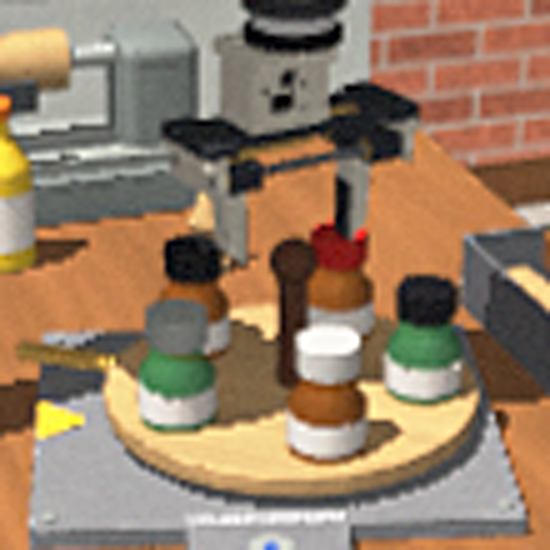

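Call:
{"fn": "carry_out", "kwargs": {
  "targets": [
    [[0,0.0025,0.012],0],
    [[0,0,0.012],0],
    [[0,0,0.008],0],
    [[0,0,0],0]
  ]
}}

```text
time: 16.23
tool_pos: [0.5811, 0.1618, 0.1356]
tool_rot: [3.141, 0.018, 1.802]
contact_force: [0.8, 0.0, -0.2]
opening: 0.0915
```

```bash
python3 -c "
from h import *
go(.5795,.161,.136)
"
```

```text
t 16.225 pos [0.5811 0.1618 0.1356] rot [3.1414 0.0178 1.8017] F [ 0.8306  0.0419 -0.2205] T [-0.0587  0.0996 -0.0055] op 0.09154462544973437 q [ 0.154   0.5643  1.4259 -0.0195  1.1499 -0.069 ]
shift [-0.0004 -0.0017 -0.0004] norm 0.0017978023309428149 twist 0
```

Close on the ball gently.

Call:
{"fn": "carry_out", "kwargs": {
  "targets": [
    [[0,-0.001,0],0],
    [[0,0,0],0],
    [[0,0,0],0],
    [[0,0,0],0],
    [[0,0,0],0],
    [[0,0,0],0]
  ],
  "fingers": 1,
  "grip_force": 25
}}

```text
time: 16.98
tool_pos: [0.579, 0.1612, 0.1365]
tool_rot: [-3.14, 0.018, 1.802]
contact_force: [-1.3, -0.2, 5.0]
opening: 0.037
```

```bash
python3 -c "
from h import *
go(.5795,.161,.136)
"
```

```text
t 16.975 pos [0.579  0.1612 0.1365] rot [-3.1397  0.018   1.8018] F [-1.2689 -0.2221  5.0302] T [-0.2314  0.1573  0.0395] op 0.03698329353074625 q [ 0.1538  0.5609  1.4293 -0.0199  1.152  -0.0692]
shift [-0.0003  0.0004  0.0005] norm 0.000707396512887676 twist 0
```

Call:
{"fn": "carry_out", "kwargs": {
  "targets": [
    [[0,0,0],-0.05],
    [[0,0,0],-0.08],
    [[0,0,0],-0.1],
    [[0,0,0],-0.08],
    [[0,0,0],0]
  ],
  "grip_force": 30
}}

```text
time: 17.6
tool_pos: [0.5792, 0.1613, 0.1366]
tool_rot: [-3.135, 0.016, 2.12]
contact_force: [-0.1, -0.6, 0.7]
opening: 0.0363
```

```bash
python3 -c "
from h import *
go(.5795,.161,.136)
im=eyes.read_camera('side')[:,:,::-1]; cv2.imwrite(f'pics/raw_side12.png',im)
cv2.imwrite('pics/d12.png',crop(0,im,200,110,310,220,5))
"
```

```text
t 17.6 pos [0.5792 0.1613 0.1366] rot [-3.1349  0.0164  2.1198] F [-0.0525 -0.6045  0.7181] T [-0.0744  0.0071 -0.1612] op 0.036332350418526206 q [ 0.1536  0.5608  1.4292 -0.0194  1.1515 -0.3874]
shift [-0.0004  0.0001  0.0006] norm 0.000711187184254029 twist 0
```

View pics/d12.png

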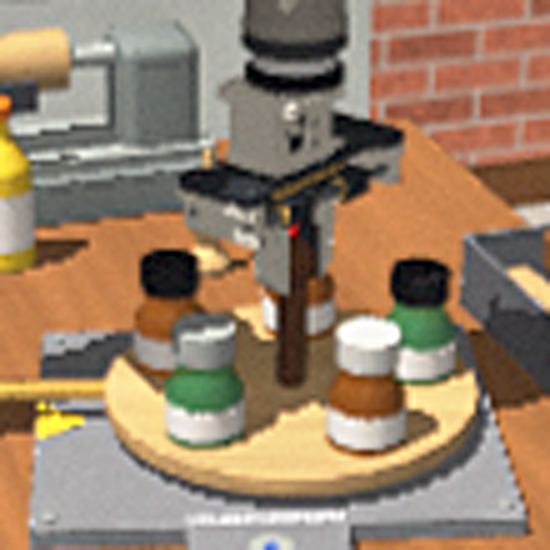

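Call:
{"fn": "carry_out", "kwargs": {
  "targets": [
    [[0,0,0],-0.08],
    [[0,0,0],-0.12],
    [[0,0,0],-0.12],
    [[0,0,0],-0.12],
    [[0,0,0],-0.12],
    [[0,0,0],-0.12],
    [[0,0,0],-0.08],
    [[0,0,0],-0.05],
    [[0,0,0],0]
  ]
}}

```text
time: 18.77
tool_pos: [0.5795, 0.1618, 0.1366]
tool_rot: [-3.128, 0.006, 2.935]
contact_force: [-0.3, -0.5, -1.1]
opening: 0.0362
```

```bash
python3 -c "
from h import *
go(.5795,.161,.136,1.802+2.016)
im=eyes.read_camera('side')[:,:,::-1]; cv2.imwrite(f'pics/raw_side13.png',im)
cv2.imwrite('pics/d13.png',crop(0,im,190,110,310,230,5))
"
```

```text
t 18.775 pos [0.5795 0.1618 0.1366] rot [-3.1281  0.0065  2.9352] F [-0.2798 -0.4901 -1.1467] T [ 0.2565 -0.0539 -0.0444] op 0.03618388819200654 q [ 0.1529  0.5607  1.4293 -0.0163  1.1503 -1.2049]
shift [-0.0001 -0.0008  0.0006] norm 0.0009806202184684813 twist -0.8827901193965486
```

View pics/d13.png

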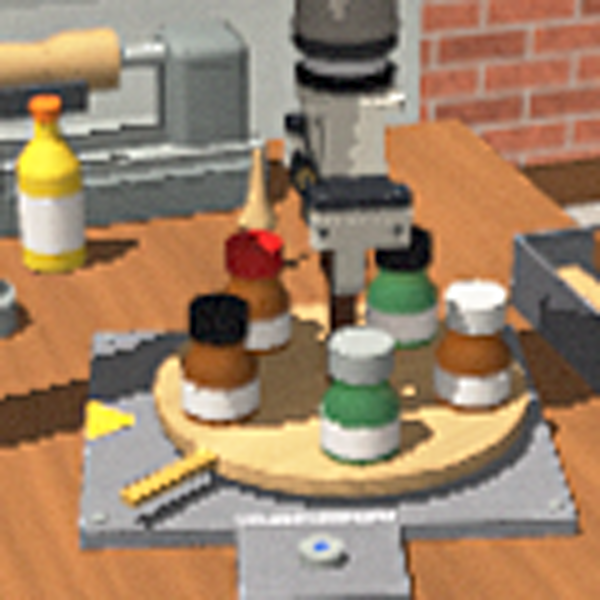

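```bash
cat >> h.py <<'E'
AX=np.array([.5795,.161])
def ang(n,u,v,z):
    p=p2w(n,u,v,z)[:2]-AX; return np.degrees(np.arctan2(p[1],p[0]))%360,np.linalg.norm(p)
E
python3 -c "
from h import *
f=lambda x,y,z:ang('side',*c2p(x,y,190,110,5),z)
print('red',f(256,240,.138),'black',f(218,305,.138),'grey',f(362,342,.138),'white',f(476,293,.138),'lug',f(127,492,.047))
"
```

```text
red (np.float64(112.48405138799427), np.float64(0.10670883215229188)) black (np.float64(185.39469122764663), np.float64(0.10586423159785799)) grey (np.float64(257.5382636183153), np.float64(0.10588903464083288)) white (np.float64(330.69148409534733), np.float64(0.10363627516287506)) lug (np.float64(207.99530878433666), np.float64(0.23261745206048498))
```

Call:
{"fn": "carry_out", "kwargs": {
  "targets": [
    [[0,0.0,0],-0.08],
    [[0,0,0],-0.12],
    [[0,0,0],-0.12],
    [[0,0,0],-0.1],
    [[0,0,0],-0.06],
    [[0,0,0],-0.06],
    [[0,0,0],0]
  ]
}}

```text
time: 19.7
tool_pos: [0.5795, 0.1622, 0.1366]
tool_rot: [-3.129, -0.001, -2.807]
contact_force: [0.3, -1.7, 0.0]
opening: 0.0362
```

```bash
python3 -c "
from h import *
go(.5795,.161,.136,1.802+2.016)
im=eyes.read_camera('side')[:,:,::-1]; cv2.imwrite(f'pics/raw_side14.png',im)
cv2.imwrite('pics/d14.png',crop(0,im,190,110,310,230,5))
"
```

```text
t 19.7 pos [0.5795 0.1622 0.1366] rot [-3.1287 -0.0012 -2.8073] F [ 0.3467 -1.6876  0.0136] T [ 0.2294  0.0387 -0.042 ] op 0.036179962107012444 q [ 0.1525  0.5607  1.4292 -0.0141  1.1506 -1.7469]
shift [ 0.0004 -0.0011  0.0006] norm 0.0013193437715086256 twist -0.3420847903270925
```

View pics/d14.png

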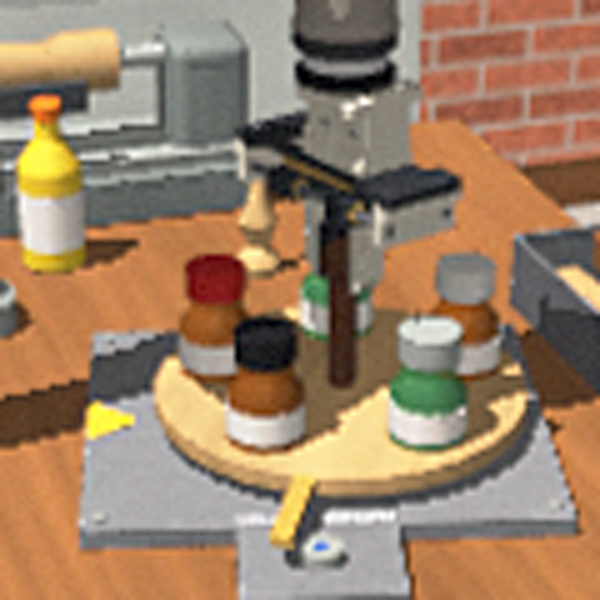

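Lug tip (285,535) is right before the flush peg (320,547). Pass over it slowly.

Call:
{"fn": "carry_out", "kwargs": {
  "targets": [
    [[0,0,0],-0.05],
    [[0,0,0],-0.06],
    [[0,0,0],-0.06],
    [[0,0,0],-0.05],
    [[0,0,0],-0.03],
    [[0,0,0],0]
  ]
}}

```text
time: 20.5
tool_pos: [0.5794, 0.1623, 0.1366]
tool_rot: [-3.13, -0.004, -2.563]
contact_force: [-0.3, -0.9, 0.2]
opening: 0.0365
```

```bash
python3 -c "
from h import *
go(.5795,.161,.136,1.802+2.016)
im=eyes.read_camera('side')[:,:,::-1]; cv2.imwrite(f'pics/raw_side15.png',im)
cv2.imwrite('pics/d15.png',crop(0,im,190,110,310,230,5))
im=eyes.read_camera('top')[:,:,::-1]; cv2.imwrite(f'pics/raw_top15.png',im)
cv2.imwrite('pics/d15t.png',crop(0,im,130,100,310,250,4))
"
```

```text
t 20.5 pos [0.5794 0.1623 0.1366] rot [-3.1302 -0.0042 -2.5629] F [-0.2766 -0.9213  0.1956] T [0.2374 0.1377 0.0163] op 0.03649353176839043 q [ 0.1523  0.5608  1.4291 -0.0133  1.1509 -1.9918]
shift [ 0.0006 -0.0012  0.0006] norm 0.0014665910250261072 twist -0.09770541409697309
```

View pics/d15.png

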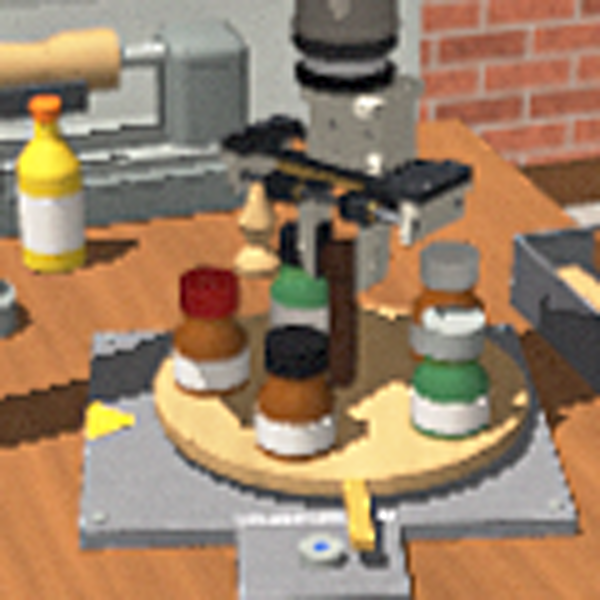

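View pics/d15t.png

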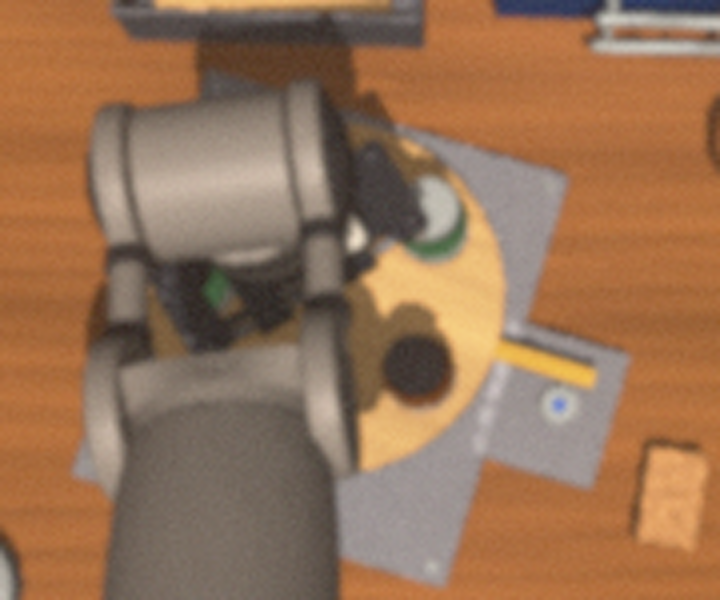

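```bash
python3 -c "
from h import *
f0=lambda x,y,z:ang('top',*c2p(x,y,140,110,5),z)
L0=[f0(*a,.138)[0] for a in [(219,185),(415,147),(509,315),(374,463),(200,382)]]
ph=[(a+72*i)%360 for i,a in enumerate(L0)];print('red0',np.round(ph,1)); r=np.median(ph)
lug0=f0(138,598,.047);print('lug0',lug0, lug0[0]-np.mean(ph))
ft=lambda x,y,z:ang('top',*c2p(x,y,130,100,4),z)
fs=lambda x,y,z:ang('side',*c2p(x,y,190,110,5),z)
print('top: black',ft(416,368,.138),'grey',ft(437,209,.138),'lug',ft(594,378,.047),'lug root',ft(505,349,.047))
print('side: red',fs(210,277,.138),'black',fs(296,339,.138),'grey?',fs(454,319,.138),'lug',fs(362,542,.047))
for n,fn,x0,y0,s in(('side',fs,190,110,5),('top',ft,130,100,4)):
  for nm,rel in (('black',72),('grey',144)):
    a=np.radians(164.9+rel); u=w2p(n,(*(AX+.105*np.array([np.cos(a),np.sin(a)])),.138))[0]; print(n,nm,((u+.5-[x0,y0])*s-.5))
a=np.radians(164.9);u=w2p('side',(*(AX+.105*np.array([np.cos(a),np.sin(a)])),.138))[0]; print('red target px d15',((u+.5-[190,110])*5-.5))
"
```

```text
red0 [49.  47.9 49.1 49.7 51.8]
lug0 (np.float64(144.04950429671936), np.float64(0.23313845787090492)) 94.54943866475291
top: black (np.float64(230.27004835699046), np.float64(0.10738502482198713)) grey (np.float64(300.55011189927274), np.float64(0.10989890295666643)) lug (np.float64(254.299315553817), np.float64(0.2336157148475404)) lug root (np.float64(254.75622027058594), np.float64(0.15567877905594307))
side: red (np.float64(157.09035002211363), np.float64(0.10504232279918338)) black (np.float64(231.11193879770923), np.float64(0.10744289109577689)) grey? (np.float64(302.625270219198), np.float64(0.10485438429338478)) lug (np.float64(253.6959336157842), np.float64(0.2372537878213766))
side black [310.87591629 339.59272588]
side grey [462.17510803 313.72584975]
top black [423.50936298 353.55312705]
top grey [420.77656818 195.81154936]
red target px d15 [209.21908549 284.6902201 ]
```

Call:
{"fn": "carry_out", "kwargs": {
  "targets": [
    [[0,-0.0005,0],-0.04],
    [[0,0,0],-0.04],
    [[0,0,0],-0.02],
    [[0,0,0],0]
  ]
}}

```text
time: 21.1
tool_pos: [0.5793, 0.1624, 0.1366]
tool_rot: [-3.132, -0.005, -2.463]
contact_force: [0.4, 0.1, 0.2]
opening: 0.0366
```

```bash
python3 -c "
from h import *
go(.5795,.161,.136,1.802+2.016)
im=eyes.read_camera('side')[:,:,::-1]; cv2.imwrite(f'pics/raw_side16.png',im)
cv2.imwrite('pics/d16.png',crop(0,im,190,110,310,230,5))
im=eyes.read_camera('top')[:,:,::-1]; cv2.imwrite(f'pics/raw_top16.png',im)
cv2.imwrite('pics/d16t.png',crop(0,im,200,130,310,240,5))
"
```

```text
t 21.1 pos [0.5793 0.1624 0.1366] rot [-3.1317 -0.0054 -2.4635] F [0.3502 0.0586 0.1901] T [0.3313 0.1203 0.0608] op 0.036638299842699534 q [ 0.152   0.5609  1.4288 -0.0123  1.1516 -2.0919]
shift [ 0.0008 -0.0012  0.0006] norm 0.001527313724617141 twist 0.0016990793953794991
```

View pics/d16.png

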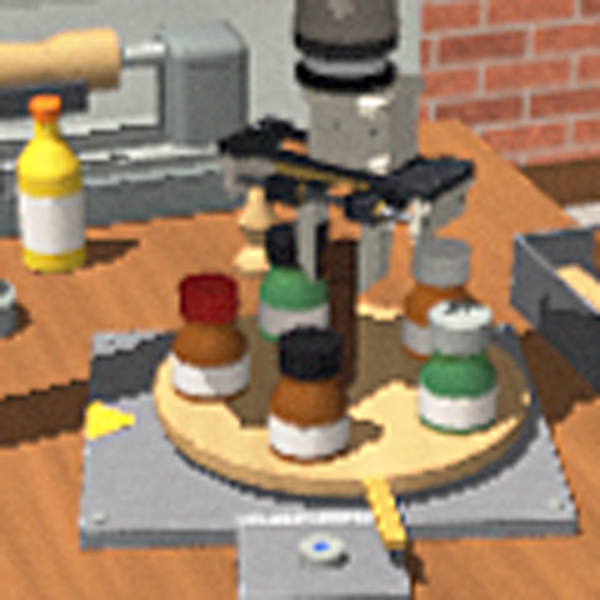

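View pics/d16t.png

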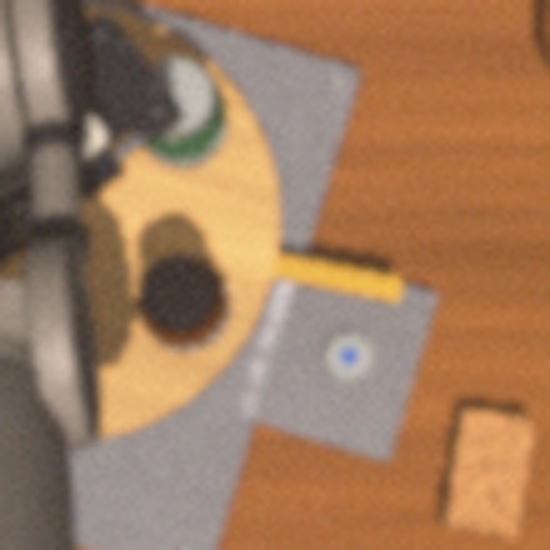

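```bash
python3 -c "
from h import *
fs=lambda x,y,z:ang('side',*c2p(x,y,190,110,5),z)
ft=lambda x,y,z:ang('top',*c2p(x,y,200,130,5),z)
print('side red',fs(210,283,.138),'black',fs(310,339,.138),'green-grey',fs(461,313,.138),'lug',fs(392,550,.047))
print('top black',ft(183,292,.138),'grey',ft(188,90,.138),'lug',ft(402,288,.047),'collar',ft(350,357,.028))
print('side arrow tip',fs(134,420,.0185),'back mid',fs(88,419,.0185),'collar',fs(321,548,.028))
for r in (163.9,164.9,165.9):
  a=np.radians(r)
  print(r,[np.round((w2p('side',(*(AX+.105*np.array([np.cos(a+k),np.sin(a+k)])),.138))[0]+.5-[190,110])*5-.5,1) for k in np.radians([0,72,144])])
# red mask
im=cv2.imread('pics/raw_side16.png').astype(int)
m=(im[...,2]>90)&(im[...,1]<60)&(im[...,0]<60); v,u=np.nonzero(m); k=(u>215)&(u<245)&(v>155)&(v<185); print(u[k].min(),u[k].max(),u[k].mean(),v[k].min(),v[k].max(),k.sum())
"
```

```text
side red (np.float64(163.2007981563459), np.float64(0.10436965970313353)) black (np.float64(236.42387728493856), np.float64(0.10421728763118397)) green-grey (np.float64(309.2491180820626), np.float64(0.1036443127975127)) lug (np.float64(258.3442373155332), np.float64(0.2493364273506819))
top black (np.float64(237.57104966278567), np.float64(0.10674324678120321)) grey (np.float64(307.88304140962737), np.float64(0.11276777347515149)) lug (np.float64(260.2046239031682), np.float64(0.2341082451380139)) collar (np.float64(246.65698625113936), np.float64(0.21541114661228852))
side arrow tip (np.float64(163.8538198911006), np.float64(0.16727833797126368)) back mid (np.float64(163.01074715991686), np.float64(0.20416943815729913)) collar (np.float64(246.37743638559874), np.float64(0.21560480939162488))
163.9 [array([209.2, 283.7]), array([308.5, 339.3]), array([461. , 314.6])]
164.9 [array([209.2, 284.7]), array([310.9, 339.6]), array([462.2, 313.7])]
165.9 [array([209.3, 285.7]), array([313.3, 339.9]), array([463.3, 312.8])]
226 237 231.56410256410257 165 181 117
```

Call:
{"fn": "carry_out", "kwargs": {
  "targets": [
    [[0,0,0],0],
    [[0,0,0],0],
    [[0,0,0],0]
  ]
}}

```text
time: 21.58
tool_pos: [0.5793, 0.1624, 0.1366]
tool_rot: [-3.132, -0.005, -2.464]
contact_force: [0.4, -0.6, 0.5]
opening: 0.0364
```

```bash
python3 -c "
from h import *
go(.5795,.161,.136,1.802+2.016); print(monitor.observe()['qvel'])
im=eyes.read_camera('side')[:,:,::-1]; cv2.imwrite('pics/d17.png',cv2.resize(im,(800,600)))
"
```

```text
t 21.575 pos [0.5793 0.1624 0.1366] rot [-3.1317 -0.0054 -2.4643] F [ 0.3882 -0.5738  0.5365] T [0.2955 0.1143 0.0117] op 0.036376140962445014 q [ 0.152   0.5609  1.4288 -0.0123  1.1516 -2.0911]
shift [ 0.0007 -0.0012  0.0006] norm 0.0015307894846454588 twist 0.0008895264809414272
[ 0.0009  0.001  -0.002   0.0019 -0.0002  0.0013]
```

View pics/d17.png

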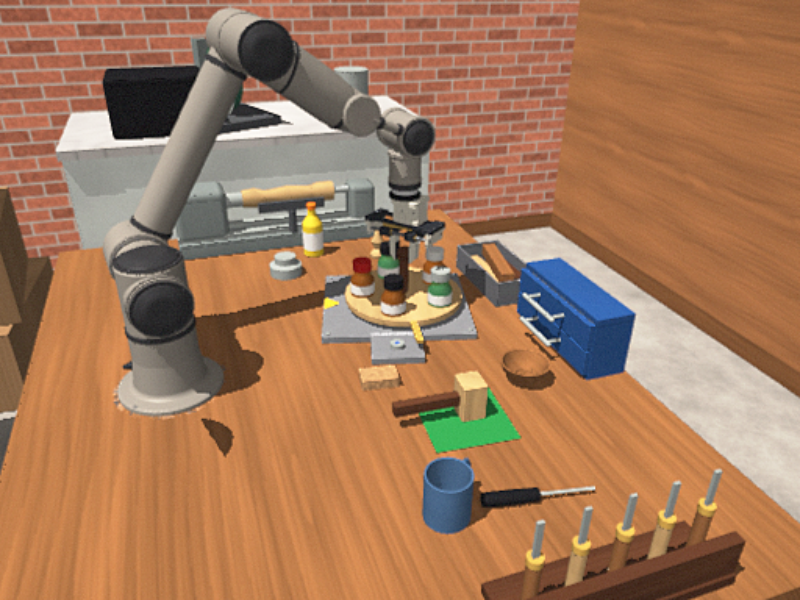

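The picture shows the mallet on the mat (470,398), the peg flush (397,343), the red jar at (362,275) beside the arrow (331,303), and the other things where they were.

```bash
python3 -c "
from h import *
print(order.hand_in())"
```

```text
the job is handed in; nothing more can be done
None
```

The whole job is done and handed in at about 21.6 s, with the gripper still holding the carousel at its centre ball and the red jar at the arrow.

- **Peg:** I gripped the mallet by its head and pressed the peg down until the mallet face met the collar, peaking at about 55 N at the wrist. In the side picture the peg's top now lies in the plane of the collar, within about 2 mm (the image resolution). The lug then passed over it without catching.
- **Mallet:** It stands upright on the green mat, close to where it started.
- **Carousel:** I turned it about 115° counter-clockwise, holding the ball with 30 N. There was no sign of slip, and the arm was still at the end.

Last checks on the jar's angle:

| Measurement | Angle |
|---|---|
| Red jar, from lids and lug in both cameras | 163.2–165.7°, mean about 164.7° |
| Arrow, from board, collar and top-view arrow | 164.5–165.1° |
| Arrow, side view alone | 163.0–163.9° |

The side view alone reads the arrow about 1° lower than the other measurements. The jar is therefore at the arrow to about 1° (2 mm). The other things on the bench look unmoved.

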